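Pin a tube rack to the bench mixer with a quarter-turn thumbscrew

ROBOT

A 6-joint arm with a two-finger parallel gripper is mounted at the origin on the work surface. World frame = base frame: x ahead of the robot, y to its left, z up, the work surface at z = 0. Lengths are in m, angles in rad, forces in N, time in s.
With the tool pointing down it reaches from about 0.375 to 0.9 m from the base axis. Payload 3.1 kg.
Tool frame: the origin (TCP) lies at the very end of the fingers, on their centre line; the grasp point (between the pads) lies 19 mm behind it (r.tcp_to_grasp is the z of the grasp point in the tool frame, in m); z points along the fingers, y is the line along which they close (so a half turn about z gives the same grasp; the last joint's range is limited). The gripper opens to 85 mm and grips with 20 to 120 N. Pads are 22 mm wide; open, the fingers measure 114 mm over their backs; the gripper's body (76 mm by 85 mm) begins 54 mm behind the grasp point. The pads swing forward as they close: fully open they stand 13 mm farther back than shut.
Start: joints at [-1.45, 0.527, 1.433, -0, 1.181, -0.178], TCP at [0.184, -0.597, 0.197] pointing down, gripper open.
Joint ranges: [-3.08, 3.08], [-0.75, 2.2], [0.22, 2.44], [-1.43, 4.57], [0, 2.65], [-2.85, 2.85]. Speed limits (rad/s): [2.79, 2.79, 3.14, 3.14, 3.14, 3.14].

INTERFACE

Orientations are given as a unit quaternion [x, y, z, w].
In Python, from cell import r, cams, ticket gives the robot as it stands. The module is installed in compiled form; this text tells all that it offers.
- The arm moves only by the tool servo_tool, never from a script. Its argument "commands" is one flat list of numbers, 7 for each row, row after row: the closure, from 0 (fully open) to 1 (shut), then the shift along the tool's x, y, z in m, then the turn, a rotation vector about the tool's x, y, z in rad. In form: [claw, dx, dy, dz, ax, ay, az, claw, dx, dy, dz, ax, ay, az, ...]. A call has exactly 5 rows; each row is the pose to reach, as a shift and turn from the pose commanded when the call began, along the tool's axes at that moment; what a row does not reach only later rows make up. A row lasts 1/12 s, in which the tool goes at most 41.7 mm and 7.16 degrees, less where a joint would pass 70% of its speed; a pose out of reach is approached as far as the arm can. A call with a gripper value outside its range is refused whole. The fingers move at their own pace and stop on an object; "grip_force" is the grip in N (left out, the last holds). Time passes only in rows, so rows that repeat a pose let the fingers close, or fill a call up. It gives the time, the measured TCP pose, the force, the opening and the grip force at its end, in the units of the state.
- r.get_state(): the state, without advancing time (a new reading comes with each control period).
- cams.read_camera(name): name is "side" or "top" or "wrist"; returns a dict with "frame" (400x640x3 uint8, red, green, blue), "depth" (400x640 float32, m along the optical axis (not along the pixel's ray), 0 where there is no reading), "mtx" (3x3 intrinsics, pixels), "rvec" (rotation vector, rad) and "tvec" (3), from world to camera coordinates, as OpenCV has them; the wrist camera has in their place "tool_from_camera" (4x4, takes a point from camera to tool coordinates, whose origin is the TCP and whose axes are the flange's). Camera axes: x right, y down, z forward; pixel columns grow to the right and rows downward; lengths in m; the calibration is good to about 2 mm. A picture is of the moment at which its call begins: read the wrist's pose just before it.
- ticket.finish_job(): hands the job in; it is judged then, once.
The state is a dict: "t": time; "qpos": joint angles; "qd": joint speeds; "tau": joint torques, N m; "tool_pos": TCP position; "tool_rot": TCP orientation; "ft_force": force on the tool from outside, world axes, zero at the start; "wrist_torque": the same for the moment, N m; "grip_width": finger opening in m; "finger_force": force on a finger pad.
Only numpy, scipy, OpenCV 4.12 (cv2) and the standard library are available. Lean on these libraries where they do the work, as an engineer would, in place of code of your own. Each camera call takes 0.05 s, during which the arm holds its last target. There are 200 camera calls.

TASK

Slide the aluminium tube rack along the bench mixer, by pushing on its upright lip, until it is fully home against its hidden stop, so that the slot in its tab lines up with the slot underneath. Then take the red quarter-turn thumbscrew from the blue block, put it through both slots, press it down against the spring, give it a quarter turn so that it stays locked down, and let go. Work gently - never load the rack or the mixer with more than 30 N - and leave the jar, beaker and forceps where they are.

Things in the scene. Friction and masses are not known exactly. Their poses are not given: they have to be found in the camera images.
- mixer: White bench mixer base, fixed to the bench, 300 x 120 x 36 mm high, reaching 105 mm to -x and 195 mm to +x of its origin. Its x axis is the track along which the rack slides (+x is towards the stop). Origin on the bench, in the middle of the base's width.
- bed (a point): Nominal place of the locking slot: above the mixer's origin, on top (42 mm) of the 6 mm dark steel bed under the rack's tab. The real slot, 9 mm (x) by 19 mm (y), lies up to 8 mm from here along the track; the offset is unknown, new each time, and the same for the rack's hidden stop. Bed and stop are immovable in use; the stop is rubber-faced, about 8 N per mm. Below the slot sits a brass spring plunger.
- rack: Aluminium tube rack with red-capped tubes, captive on the mixer's track; slides only along its x (the mixer's x) with 2.5 N friction and stays where left. Starts 18 to 42 mm short of home; home is towards +x. Origin: top face of its flat tab, centre of the tab's slot, 47 mm above the bench. Home against the stop, this slot lies exactly over the bed's.
- tab (a point): Same point as the rack's origin. Tab 5 mm thick, 60 mm wide (y); its slot 9 mm (x) by 19 mm (y), edges chamfered 1.5 mm. Towards +x the rack's box begins 56 mm from here and is 40 mm high above the tab; the tubes begin at 71 mm and reach 76 mm above the tab.
- lip (a point): Upright lip at the -x end of the rack's tab: 8 mm thick, 60 mm wide (y), from 56 to 48 mm on the -x side of the tab's slot, top edge 30 mm above the tab. This point: top edge, middle of its -x face, the face to push towards +x.
- caddy: Blue plastic parking block, fixed, 70 (x) x 55 (y) x 36 mm high, origin under its centre; a slot 19 (x) by 9 mm (y), 30 mm deep, in the middle of its top, in which the thumbscrew stands at the start.
- screw: Loose quarter-turn thumbscrew, 50 to 80 g, upright in the blue block, flange on the block's top. Origin: centre of the underside of its round steel flange (25 mm across, 3 mm thick), z up. Red flat grip on the flange: 28 mm (x) by 10 mm (y), from z = 3 to 33 mm; pinch it across y. Below: 6 mm shank with a cross foot.
- foot (a point): Tip of the screw's short cone nose, 21.5 mm below the flange's underside. The cross foot, 16 mm (x) by 6 mm (y), lies 13.5 to 18.5 mm below the flange. It passes the slots only with the screw's x along the slots' long side (the rack's y, either way round). With the flange on the tab it is 2.5 mm clear below the bed and can be turned either way.
- grip (a point): Middle of the red grip, 18 mm above the flange's underside. The plunger is met with the flange 8 mm above the tab and pushes up with 3 N, rising to 7 N with the flange on the tab. Turned about 90 degrees (screw's x along the rack's x) the foot catches under the bed and the spring holds it there, flange 2.5 mm above the tab; not turned, it springs back up.
- jar: Bystander: white specimen jar with red lid, 56 mm across, 70 mm high, origin under its centre. Leave alone.
- beaker: Bystander: white open beaker, 64 mm across, 80 mm high, origin under its centre. Leave alone.
- forceps: Bystander: steel forceps lying flat, 130 mm long along x, origin under the middle. Leave alone.
Things that resemble listed ones, but are neither listed nor needed, are in the scene too. What is meant by the screw is not green or orange, and is the larger of those in its own colour.

How it is judged:
On the way, in this order (a step that is already met when the one before it is completed fails the run):
1. the rack has been slid towards its stop (distance of rack from where it was at the start of the episode above 0.013 m), for 0.2 s.
2. the thumbscrew is through both slots, its flange down to within 6 mm of the tab (z of screw in the frame of rack below 0.006 m and horizontal distance between screw and rack below 0.006 m and angle between screw's own z axis and vertical below 0.14 rad), for 0.1 s.
At the end, for the whole second after the job is handed in: The thumbscrew stands upright (within 8 degrees) through the tab's slot and the bed's slot (its axis within 6 mm of the slot's centre, its flange within 6 mm above the tab), turned crosswise (its x within 0.6 rad of the rack's x), at rest and released; rack home by that (all of step 2 and z of screw in the frame of rack above -0.002 m and angle between the x axis of screw and the x axis of rack, either way round below 0.6 rad and linear speed of screw below 0.01 m/s); the robot touches nothing.
It fails at once if a robot force over 30 N on the rack or the mixer (contact force between any of the fingers, the arm and rack above 30 N or contact force between any of the fingers, the arm and mixer above 30 N).
It fails at once if the thumbscrew is pressed on the rack or the mixer with more than 30 N (contact force between screw and rack above 30 N or contact force between screw and mixer above 30 N).
It fails at once if the jar is disturbed (moved over 20 mm) (distance of jar from where it was at the start of the episode above 0.02 m).
It fails at once if the beaker is disturbed (moved over 20 mm) (distance of beaker from where it was at the start of the episode above 0.02 m).
It fails at once if the forceps is disturbed (moved over 20 mm) (distance of forceps from where it was at the start of the episode above 0.02 m).
It also fails if it takes over 58 s, if anything falls off the work surface, if the arm or the gripper's body presses on something with over 40 N, if the wrist force passes 120 N, or if a joint passes its speed limit or range.

## Working session

There is one attempt and no reset: what is moved stays moved. The work goes in short steps, Python scripts to look and compute and a tool call to move; the robot and the scene stay as the last step left them, time stands still between calls to the robot, and variables do not carry over. Pictures are saved under pics/ and viewed, at most 10 in all, crops included, and the job is handed in when it is done.

Besides the shell and the picture viewer there is one more tool, called after "Call:" by a JSON object that holds its "method" and its "body". servo_tool: Moves the arm, as the interface text tells. Its arguments: {"type":"object","properties":{"commands":{"type":"array","items":{"type":"number"}},"grip_force":{"type":"number"}},"required":["commands"]}

```bash
mkdir -p pics; cat > h.py <<'E'
import numpy as np, cv2
from scipy.spatial.transform import Rotation as R
from cell import r, cams, ticket
def save(n,img,): cv2.imwrite(f'pics/{n}.png',cv2.cvtColor(img,cv2.COLOR_RGB2BGR))
def load(n):
    d=np.load(f'{n}.npz'); return {k:d[k] for k in d}
def grab(n,tag):
    s=r.get_state(); c=cams.read_camera(n)
    if n=='wrist':
        T=np.eye(4);T[:3,:3]=R.from_quat(s['tool_rot']).as_matrix();T[:3,3]=s['tool_pos']
        W=T@c['tool_from_camera']
    else:
        Q=np.eye(4);Q[:3,:3]=cv2.Rodrigues(np.array(c['rvec'],float))[0];Q[:3,3]=np.ravel(c['tvec']);W=np.linalg.inv(Q)
    d=dict(frame=c['frame'],depth=c['depth'],mtx=np.array(c['mtx']),W=W); np.savez(f'{tag}.npz',**d); return d
def ray(d,u,v,z):   # pixel -> point on plane z
    q=np.linalg.inv(d['mtx'])@np.array([u,v,1.]); q=d['W'][:3,:3]@q; o=d['W'][:3,3]
    return o+q*(z-o[2])/q[2]
def cloud(d):
    v,u=np.mgrid[:400,:640]; z=d['depth']
    p=np.stack([u,v,np.ones_like(u)],-1)@np.linalg.inv(d['mtx']).T*z[...,None]
    return p@d['W'][:3,:3].T+d['W'][:3,3]
E
python3 - <<'E'
from h import *
for n in ('top','side'):
    d=grab(n,n); save(n,d['frame']); print(n,d['W'].round(3).tolist())
s=r.get_state(); print({k:np.round(s[k],3).tolist() for k in s}, r.tcp_to_grasp)
E
```

```text
top [[0.025, -0.978, 0.205, 0.286], [-1.0, -0.025, 0.002, -0.024], [0.003, -0.205, -0.979, 1.055], [0.0, 0.0, 0.0, 1.0]]
side [[0.992, -0.072, 0.106, 0.409], [-0.127, -0.613, 0.779, -0.74], [0.009, -0.786, -0.618, 0.623], [0.0, 0.0, 0.0, 1.0]]
{'t': 0.1, 'qpos': [-1.45, 0.528, 1.434, -0.0, 1.181, -0.178], 'qd': [0.001, -0.002, -0.004, 0.0, -0.0, 0.0], 'tau': [0.0, -44.33, -17.859, -0.0, 0.004, 0.0], 'tool_pos': [0.184, -0.597, 0.196], 'tool_rot': [0.989, 0.149, 0.0, -0.001], 'ft_force': [-0.084, 0.311, -0.097], 'wrist_torque': [-0.005, -0.008, -0.033], 'finger_force': 0.0, 'grip_width': 0.086} -0.0187
```

View pics/top.png

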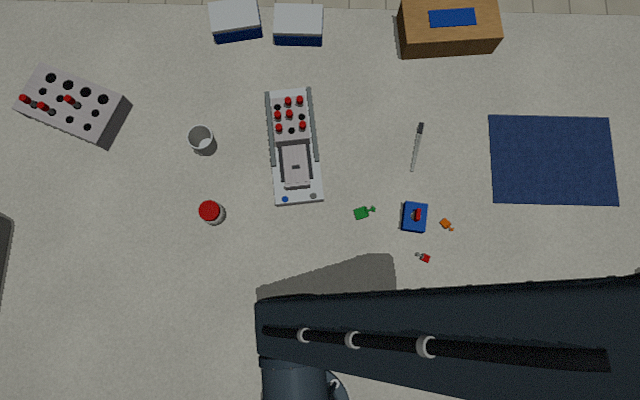

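View pics/side.png

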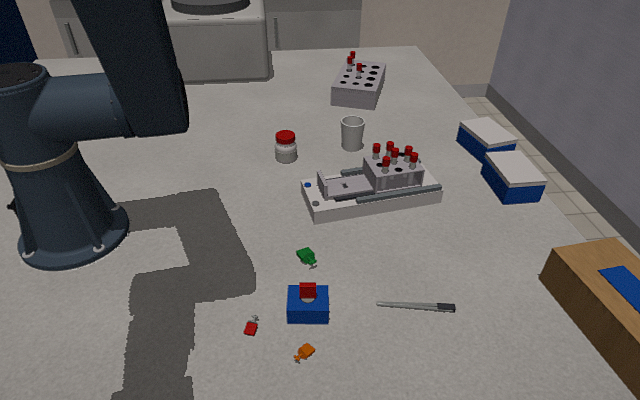

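Top view: mixer with rack at about (295,150), with the lip at (297,187). Blue block is at (414,217). Red candidates: the one standing in the blue block (417,215), and a small one lying at (424,258). Green (362,212) and orange (446,224) are excluded. The one in the block is larger and upright in the block, so it fits. I'll confirm it in an enlarged crop.

```bash
python3 - <<'E'
from h import *
d=load('top'); f=d['frame']
a=cv2.resize(f[80:215,255:335],None,fx=4,fy=4,interpolation=cv2.INTER_CUBIC)
b=cv2.resize(f[190:270,340:460],None,fx=4,fy=4,interpolation=cv2.INTER_CUBIC)
o=np.zeros((540,800,3),np.uint8);o[:540,:320]=a;o[:320,320:800]=b;save('crop1',o)
P=cloud(d)
print(d['mtx'])
hsv=cv2.cvtColor(f,cv2.COLOR_RGB2HSV)
m=cv2.inRange(hsv,(100,120,60),(130,255,255)); m[:190]=0;m[250:]=0;m[:,:380]=0;m[:,450:]=0
pts=P[m>0]; print('block z',np.percentile(pts[:,2],[5,50,90]))
top=(np.abs(P[...,2]-.036)<.006)&(P[...,0]>.2)&(P[...,0]<.7)
for name,(u0,u1,v0,v1) in dict(block=(395,435,195,240),mix=(255,335,80,212)).items():
    M=np.zeros((400,640),bool);M[v0:v1,u0:u1]=1
    q=P[M&(P[...,2]>.028)&((P[...,2]<.05) if name=='block' else True)]
    rc=cv2.minAreaRect(q[:,:2].astype(np.float32)*1000);print(name,rc)
for v in range(135,210,4): print(v,[f'{P[v,u,2]*1000:.0f}' for u in range(275,325,4)])
print(P[187,297],P[167,296],P[200,285],P[196,313])
d=load('side'); save('crop1s',cv2.resize(d['frame'][140:225,295:445],None,fx=5,fy=5)) 
E
```

```text
[[423.01577935   0.         320.02119719]
 [  0.         423.01577935 195.74514533]
 [  0.           0.           1.        ]]
block z [0.03142402 0.03704693 0.03926065]
block ((456.05902099609375, -255.8330535888672), (56.04958724975586, 70.63251495361328), 82.44944763183594)
mix ((532.1514892578125, 34.0987434387207), (504.64013671875, 120.01018524169922), 8.04568099975586)
135 ['88', '89', '88', '85', '89', '87', '90', '85', '89', '35', '48', '5', '-2']
139 ['89', '88', '91', '90', '89', '88', '1055', '81', '78', '34', '51', '2', '2']
143 ['39', '71', '70', '64', '62', '60', '55', '55', '52', '35', '48', '1', '3']
147 ['37', '42', '44', '46', '49', '47', '50', '44', '41', '39', '51', '-1', '1']
151 ['44', '46', '45', '1055', '48', '45', '48', '50', '43', '38', '52', '4', '-0']
155 ['50', '42', '45', '46', '46', '48', '50', '50', '46', '36', '47', '2', '4']
159 ['48', '43', '49', '50', '47', '46', '47', '48', '49', '40', '47', '51', '0']
163 ['51', '35', '42', '46', '49', '48', '51', '48', '45', '43', '36', '36', '-1']
167 ['35', '37', '43', '47', '48', '42', '41', '48', '50', '44'
[... 272 characters left out ...]
['38', '36', '38', '46', '79', '77', '79', '78', '80', '38', '39', '37', '2']
187 ['38', '36', '33', '77', '70', '65', '60', '54', '50', '37', '39', '34', '1']
191 ['37', '38', '39', '36', '40', '37', '38', '37', '38', '36', '37', '39', '38']
195 ['36', '36', '38', '36', '35', '38', '40', '38', '37', '42', '38', '36', '38']
199 ['37', '39', '39', '38', '37', '39', '37', '34', '39', '38', '39', '36', '30']
203 ['2', '40', '37', '31', '24', '17', '14', '8', '0', '3', '-3', '0', '2']
207 ['2', '1', '2', '-2', '2', '4', '0', '0', '0', '-0', '0', '2', '1']
[0.51464477 0.03415816 0.05908258] [0.56820827 0.03920637 0.04631566] [0.48664298 0.06385278 0.03506093] [ 0.49749097 -0.00474053  0.03964823]
```

View pics/crop1.png

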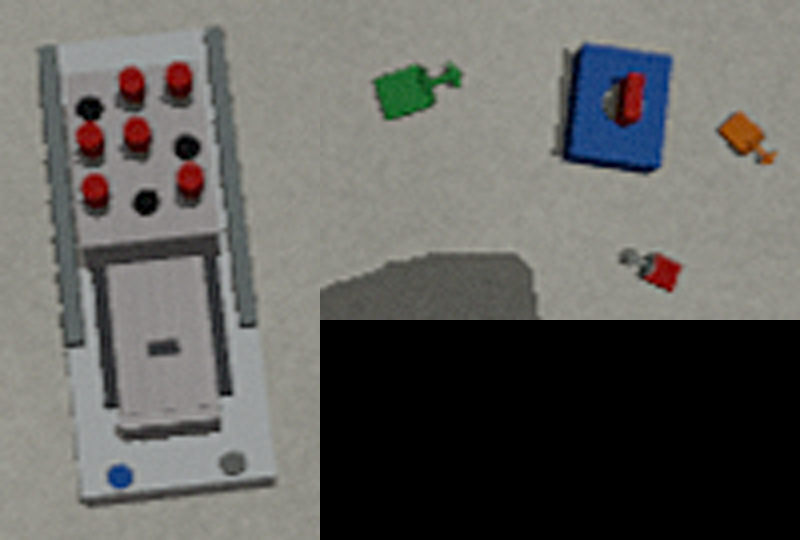

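The crop confirms it: the standing red screw in the blue block (grip at about 628,98 in the crop) is clearly larger than the lying red one at (660,270). Next is a helper for computing moves, then a closer look with the wrist camera.

```bash
cat >> h.py <<'E'
def to(x,y,z,yaw):  # needed shift/turn in tool axes; yaw deg of tool x, tool pointing down
    s=r.get_state(); A=R.from_quat(s['tool_rot']); p=A.inv().apply(np.array([x,y,z])-s['tool_pos'])
    a=np.radians(yaw); B=R.from_matrix([[np.cos(a),np.sin(a),0],[np.sin(a),-np.cos(a),0],[0,0,-1]])
    v=(A.inv()*B).as_rotvec(); return np.r_[p,v].round(4).tolist()
def st():
    s=r.get_state(); m=R.from_quat(s['tool_rot']).as_matrix(); print('t',round(s['t'],2),'pos',s['tool_pos'].round(4) if hasattr(s['tool_pos'],'round') else s['tool_pos'],'yaw',np.degrees(np.arctan2(m[1,0],m[0,0])).round(2),'tilt',m[:,2].round(3),'F',np.round(s['ft_force'],2),'w',s['grip_width'],'q',np.round(s['qpos'],2))
E
python3 - <<'E'
from h import *
c=cams.read_camera('wrist');print(c['tool_from_camera'].round(3),c['mtx'].round(0)); st(); print(to(.42,-.25,.28,-7.6))
E
```

```text
[[ 0.001 -0.949 -0.314  0.08 ]
 [ 1.     0.001  0.     0.001]
 [-0.    -0.314  0.949 -0.177]
 [ 0.     0.     0.     1.   ]] [[337.   0. 321.]
 [  0. 337. 201.]
 [  0.   0.   1.]]
t 0.15 pos [ 0.1839 -0.5967  0.1965] yaw 17.12 tilt [-0.     0.002 -1.   ] F [-0.47 -0.3  -0.56] w 0.08572890491659205 q [-1.45  0.53  1.43 -0.    1.18 -0.18]
[0.3277, -0.262, -0.0829, -0.0017, 0.0001, 0.4314]
```

Call:
{"method": "servo_tool", "body": {"commands": [0,0.1,-0.08,-0.08,0,0,0.43,0,0.15,-0.12,-0.083,0,0,0.43,0,0.2,-0.16,-0.083,0,0,0.43,0,0.3277,-0.262,-0.083,0,0,0.4314,0,0.3277,-0.262,-0.083,0,0,0.4314]}}

```text
t: 0.57
tool_pos: [0.2957, -0.4327, 0.2548]
tool_rot: [0.998, -0.068, 0.0, 0.0]
ft_force: [0.7, -1.1, -0.5]
grip_width: 0.0853
finger_force: 0.0
```

```bash
python3 - <<'E'
from h import *
st(); print(to(.42,-.25,.28,-7.6))
E
```

```text
t 0.57 pos [ 0.2957 -0.4327  0.2548] yaw -7.77 tilt [ 0. -0. -1.] F [ 0.74 -1.13 -0.5 ] w 0.08525607083489756 q [-1.18  0.32  1.61  0.    1.21  0.52]
[0.0985, -0.1978, -0.0253, 0.0003, -0.0005, -0.0031]
```

Call:
{"method": "servo_tool", "body": {"commands": [0,0.09,-0.18,-0.025,0,0,0,0,0.09,-0.18,-0.025,0,0,0,0,0.09,-0.18,-0.025,0,0,0,0,0.09,-0.18,-0.025,0,0,0,0,0.09,-0.18,-0.025,0,0,0]}}

```text
t: 0.98
tool_pos: [0.4088, -0.265, 0.2796]
tool_rot: [0.998, -0.066, 0.0, -0.0]
ft_force: [-0.4, -0.1, -0.6]
grip_width: 0.0853
finger_force: 0.0
```

Call:
{"method": "servo_tool", "body": {"commands": [0,0,0,0,0,0,0,0,0,0,0,0,0,0,0,0,0,0,0,0,0,0,0,0,0,0,0,0,0,0,0,0,0,0,0]}}

```text
t: 1.4
tool_pos: [0.4073, -0.2688, 0.279]
tool_rot: [0.998, -0.067, -0.0, -0.0]
ft_force: [0.5, -0.1, -0.8]
grip_width: 0.0854
finger_force: 0.0
```

```bash
python3 - <<'E'
from h import *
st(); d=grab('wrist','w1'); save('w1',d['frame'])
P=cloud(d);f=d['frame'];hsv=cv2.cvtColor(f,cv2.COLOR_RGB2HSV)
blue=cv2.inRange(hsv,(100,120,40),(130,255,255))
q=P[(blue>0)&(np.abs(P[...,2]-.036)<.008)&(P[...,0]<.6)]
print('block',cv2.minAreaRect(q[:,:2].astype(np.float32)*1000),np.median(q[:,2]))
# rays onto plane z=.036 for top-face contour
m=(blue>0)&(np.abs(P[...,2]-.036)<.006);n=cv2.morphologyEx(m.astype(np.uint8),cv2.MORPH_CLOSE,np.ones((25,25)))
c=max(cv2.findContours(n,0,2)[0],key=cv2.contourArea)[:,0]
w=np.array([ray(d,u,v,.036)[:2] for u,v in c]);print('ray',cv2.minAreaRect((w*1000).astype(np.float32)))
red=(cv2.inRange(hsv,(0,150,60),(8,255,255))|cv2.inRange(hsv,(172,150,60),(180,255,255)))>0
rq=P[red&(P[...,2]>.055)&(P[...,2]<.08)&(P[...,0]<.55)];print('grip',cv2.minAreaRect((rq[:,:2]*1000).astype(np.float32)),np.percentile(rq[:,2],[10,50,90]))
rr=red&(P[...,2]>.063)&(P[...,0]<.55);c=np.argwhere(rr)[:,::-1];w=np.array([ray(d,u,v,.069)[:2] for u,v in c]);print('gripray',cv2.minAreaRect((w*1000).astype(np.float32)))
print(to(.46,.03,.30,8))
E
```

```text
t 1.4 pos [ 0.4073 -0.2688  0.279 ] yaw -7.73 tilt [-0.001  0.    -1.   ] F [ 0.45 -0.12 -0.77] w 0.08540562595798722 q [-0.81  0.24  1.66 -0.    1.24  0.89]
block ((475.8435363769531, -105.689697265625), (354.4358825683594, 67.76165771484375), 82.31587982177734) 0.03597650496893673
ray ((455.8917236328125, -254.98387145996094), (52.93915939331055, 67.56199645996094), 82.53004455566406)
grip ((456.3430480957031, -255.29420471191406), (9.073701858520508, 26.446624755859375), 81.7916030883789) [0.06780331 0.06887268 0.06987046]
gripray ((424.1403503417969, -262.58978271484375), (92.2743911743164, 15.843766212463379), 11.826021194458008)
[0.012, -0.3032, -0.021, -0.0004, 0.0006, -0.2747]
```

View pics/w1.png

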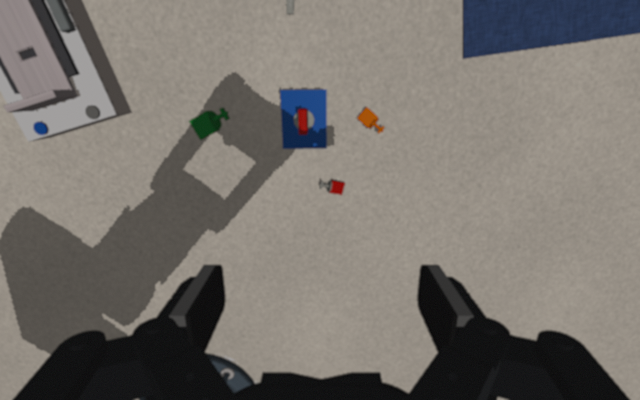

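The wrist view shows the block at (303,120) with the red grip in its middle, at world (0.456,-0.255) and yaw about -7.8°. The small decoy is at (333,187). Next I'll look at the mixer.

Call:
{"method": "servo_tool", "body": {"commands": [1,0.012,-0.303,-0.021,0,0,-0.274,1,0.012,-0.303,-0.021,0,0,-0.274,1,0.012,-0.303,-0.021,0,0,-0.274,1,0.012,-0.303,-0.021,0,0,-0.274,1,0.012,-0.303,-0.021,0,0,-0.274]}}

```text
t: 1.87
tool_pos: [0.4435, -0.0623, 0.2938]
tool_rot: [0.998, 0.069, -0.0, -0.0]
ft_force: [0.2, -0.3, -0.1]
grip_width: 0.0255
finger_force: 0.0
```

```bash
python3 - <<'E'
from h import *
st(); print(to(.46,.03,.30,8))
E
```

```text
t 1.87 pos [ 0.4435 -0.0623  0.2938] yaw 7.92 tilt [-0.  0. -1.] F [ 0.19 -0.28 -0.06] w 0.025488691958694902 q [-0.39  0.17  1.72  0.    1.26  1.04]
[0.0291, -0.0891, -0.0062, -0.0001, 0.0001, -0.0014]
```

Call:
{"method": "servo_tool", "body": {"commands": [1,0.02,-0.085,-0.006,0,0,0,1,0.02,-0.085,-0.006,0,0,0,1,0.02,-0.085,-0.006,0,0,0,1,0.02,-0.085,-0.006,0,0,0,1,0.02,-0.085,-0.006,0,0,0]}}

```text
t: 2.28
tool_pos: [0.4515, 0.0233, 0.2996]
tool_rot: [0.997, 0.071, -0.0, 0.0]
ft_force: [-0.1, 0.2, 1.2]
grip_width: 0.0005
finger_force: 0.0
```

Call:
{"method": "servo_tool", "body": {"commands": [1,0,0,0,0,0,0,1,0,0,0,0,0,0,1,0,0,0,0,0,0,1,0,0,0,0,0,0,1,0,0,0,0,0,0]}}

```text
t: 2.7
tool_pos: [0.4515, 0.0233, 0.2997]
tool_rot: [0.998, 0.07, -0.0, 0.0]
ft_force: [1.0, 0.8, -0.5]
grip_width: -0.0002
finger_force: 0.0
```

```bash
cat >> h.py <<'E'
def slot(d,z=.047,near=None):
    P=cloud(d); g=cv2.cvtColor(d['frame'],cv2.COLOR_RGB2GRAY)
    reg=(np.abs(P[...,2]-z)<.012)&(np.hypot(P[...,0]-near[0],P[...,1]-near[1])<.03)
    t=np.median(g[reg]); m=(reg&(g<t*.65)).astype(np.uint8)
    for c in cv2.findContours(m,0,2)[0]:
        if cv2.contourArea(c)<20: continue
        w=np.array([ray(d,u,v,z)[:2] for u,v in c[:,0]]);print('slot',cv2.minAreaRect((w*1000).astype(np.float32)),c[:,0].mean(0))
E
python3 - <<'E'
from h import *
st(); d=grab('wrist','w2'); save('w2',d['frame']); P=cloud(d)
near=(P[...,0]>.42)&(P[...,0]<.85)&(np.abs(P[...,1]-.05)<.12)
base=near&(P[...,2]>.025)
n=cv2.morphologyEx(base.astype(np.uint8),cv2.MORPH_OPEN,np.ones((5,5)));c=max(cv2.findContours(n,0,2)[0],key=cv2.contourArea)
q=P[near&(np.abs(P[...,2]-.036)<.006)]
print('base top',cv2.minAreaRect((q[:,:2]*1000).astype(np.float32)))
# yaw from corners: front-edge fit
tab=P[near&(np.abs(P[...,2]-.047)<.003)]
lip=P[near&(np.abs(P[...,2]-.077)<.004)&(P[...,0]<.57)]
print('lip',cv2.minAreaRect((lip[:,:2]*1000).astype(np.float32)),len(lip))
slot(d,.047,(.568,.039))
E
```

```text
t 2.7 pos [0.4515 0.0233 0.2997] yaw 8.01 tilt [-0. -0. -1.] F [ 1.    0.75 -0.48] w -0.00018322186319338798 q [-0.2   0.17  1.7  -0.    1.27  1.23]
base top ((556.0724487304688, 38.904823303222656), (145.3271484375, 120.122802734375), 8.056978225708008)
lip ((518.0315551757812, 33.71921920776367), (7.81619930267334, 59.393310546875), 8.078775405883789) 417
slot ((569.1151733398438, 40.362510681152344), (8.659860610961914, 17.671628952026367), 8.048844337463379) [318.    55.75]
```

View pics/w2.png

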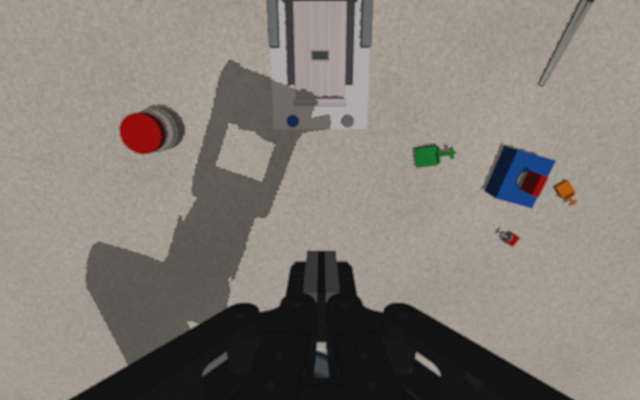

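The wrist view shows the slot at (319,55), lip at about (319,100), and mixer yaw 8.05°. The slot is about 19 mm short of nominal. I'll go down behind the lip.

Call:
{"method": "servo_tool", "body": {"commands": [1,0.037,0,0.245,0,0,0,1,0.037,0,0.245,0,0,0,1,0.037,0,0.245,0,0,0,1,0.037,0,0.245,0,0,0,1,0.037,0,0.245,0,0,0]}}

```text
t: 3.17
tool_pos: [0.4829, 0.0284, 0.0924]
tool_rot: [0.998, 0.071, 0.001, 0.0]
ft_force: [0.8, -0.7, -0.4]
grip_width: 0.0
finger_force: 0.0
```

```bash
python3 - <<'E'
from h import *
st(); print(to(.4879,.0289,.055,8.05))
E
```

```text
t 3.17 pos [0.4829 0.0284 0.0924] yaw 8.09 tilt [ 0.002 -0.    -1.   ] F [ 0.78 -0.72 -0.43] w 2.3564976349160487e-06 q [-0.17  0.51  1.88 -0.    0.75  1.26]
[0.0049, 0.0001, 0.0374, 0.0006, -0.0017, 0.0007]
```

Call:
{"method": "servo_tool", "body": {"commands": [1,0.005,0,0.036,0,0,0,1,0.005,0,0.036,0,0,0,1,0.005,0,0.036,0,0,0,1,0.009,0,0.036,0,0,0,1,0.013,0,0.036,0,0,0]}}

```text
t: 3.58
tool_pos: [0.4971, 0.0301, 0.0606]
tool_rot: [0.997, 0.071, 0.003, 0.001]
ft_force: [0.8, -0.7, -0.1]
grip_width: -0.0
finger_force: 0.0
```

Call:
{"method": "servo_tool", "body": {"commands": [1,0.003,0,0,0,0,0,1,0.006,0,0,0,0,0,1,0.009,0,0,0,0,0,1,0.012,0,0,0,0,0,1,0.015,0,0,0,0,0]}}

```text
t: 4.0
tool_pos: [0.5106, 0.0325, 0.0584]
tool_rot: [0.997, 0.071, 0.001, 0.0]
ft_force: [0.1, 0.4, 0.0]
grip_width: -0.0003
finger_force: 0.0
```

Call:
{"method": "servo_tool", "body": {"commands": [1,0.002,0,0,0,0,0,1,0.004,0,0,0,0,0,1,0.006,0,0,0,0,0,1,0.008,0,0,0,0,0,1,0.01,0,0,0,0,0]}}

```text
t: 4.42
tool_pos: [0.5199, 0.0339, 0.0576]
tool_rot: [0.998, 0.071, -0.0, -0.0]
ft_force: [-0.4, -0.0, -0.9]
grip_width: 0.0001
finger_force: 0.0
```

```bash
python3 - <<'E'
from h import *
st(); d=grab('top','t2')
P=cloud(d)
m=(np.abs(P[...,2]-.077)<.005);m[:160]=0;m[210:]=0;m[:,:270]=0;m[:,330:]=0
q=P[m];q=q[q[:,0]<.56];print(len(q),q.mean(0))
save('t2',cv2.resize(d['frame'][130:215,255:335],None,fx=5,fy=5))
E
```

```text
t 4.42 pos [0.5199 0.0339 0.0576] yaw 8.1 tilt [-0.  0. -1.] F [-0.43 -0.01 -0.86] w 8.827824539467878e-05 q [-0.15  0.61  1.81  0.    0.72  1.28]
0 [nan nan nan]<stdin>:5: RuntimeWarning: Mean of empty slice.
  ret = um.true_divide(
```

View pics/t2.png

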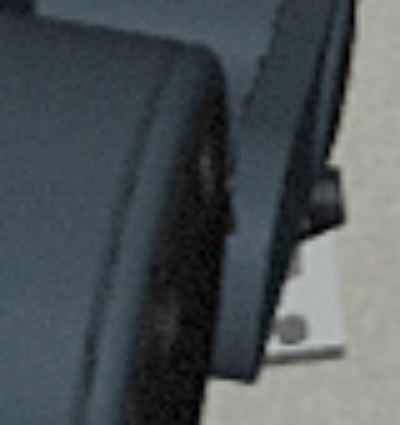

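The arm hides the lip in this top view, so I'll measure the slot with the wrist camera instead.

```bash
python3 - <<'E'
from h import *
st(); d=grab('wrist','w3')
p=r.get_state()['tool_pos']
slot(d,.047,(p[0]+.06,p[1]+.009))
P=cloud(d)
lip=P[(np.abs(P[...,2]-.077)<.003)&(P[...,0]<.57)&(P[...,0]>p[0]-.01)]
print('lip',cv2.minAreaRect((lip[:,:2]*1000).astype(np.float32)),len(lip))
E
```

```text
t 4.47 pos [0.5206 0.0339 0.0577] yaw 8.1 tilt [ 0.001 -0.    -1.   ] F [ 0.63 -0.06  0.34] w -0.00015435709187897604 q [-0.15  0.61  1.81  0.    0.72  1.28]
slot ((565.9319458007812, 45.32024383544922), (56.81980514526367, 31.049114227294922), 86.20108032226562) [310.48905109 151.53284672]
lip ((518.7337036132812, 33.511436462402344), (8.486759185791016, 59.75054931640625), 8.259010314941406) 1296
```

```bash
python3 - <<'E'
from h import *
d=load('w3'); save('w3',d['frame'])
P=cloud(d)
for v in range(60,330,12): print(v,[f'{P[v,u,0]*1000:.0f},{P[v,u,1]*1000:.0f},{P[v,u,2]*1000:.0f}' for u in (230,280,320,360,410)])
E
```

```text
60 ['608,94,40', '612,67,47', '614,47,48', '617,26,48', '622,-1,41']
72 ['602,94,42', '606,66,47', '609,46,47', '612,25,48', '616,-2,43']
84 ['596,93,43', '600,66,47', '603,45,47', '606,24,46', '610,-2,45']
96 ['590,92,46', '594,65,46', '597,44,46', '600,23,47', '604,-3,48']
108 ['584,91,46', '588,65,45', '591,43,47', '594,22,47', '598,-4,48']
120 ['578,91,47', '581,64,46', '585,42,47', '588,21,48', '592,-6,48']
132 ['570,93,37', '575,63,47', '578,42,48', '581,20,48', '584,-10,36']
144 ['563,93,36', '569,63,47', '571,40,43', '575,18,46', '578,-12,38']
156 ['556,92,37', '562,62,48', '565,40,46', '568,17,47', '571,-14,36']
168 ['548,92,37', '555,61,47', '558,39,46', '562,16,48', '563,-15,36']
180 ['541,91,36', '548,60,47', '552,38,48', '555,15,47', '556,-17,36']
192 ['533,91,37', '541,60,48', '544,37,45', '548,14,48', '549,-19,36']
204 ['525,91,36', '533,59,46', '537,36,47', '540,12,47', '541,-20,36']
216 ['517,90,36', '526,58,47', '530,35,48', '533,11,46', '533,-22,36']
228 ['509,90,37', '519,57,48', '522,34,48', '526,10,48', '525,-24,36']
240 ['501,89,36', '519,55,65', '522,33,65', '525,12,65', '517,-26,36']
252 ['492,89,35', '518,54,77', '531,35,98', '524,13,76', '509,-28,36']
264 ['484,88,37', '488,55,37', '531,35,109', '496,3,36', '500,-30,37']
276 ['452,95,1', '457,56,-0', '531,35,118', '466,-6,0', '472,-45,1']
288 ['440,95,-1', '447,55,1', '531,35,126', '455,-8,0', '461,-48,0']
300 ['429,94,-0', '531,48,137', '528,34,130', '534,21,135', '450,-50,1']
312 ['529,63,143', '531,48,142', '523,34,130', '534,22,142', '536,6,142']
324 ['529,62,148', '531,47,148', '518,33,130', '534,23,148', '536,7,148']
```

View pics/w3.png

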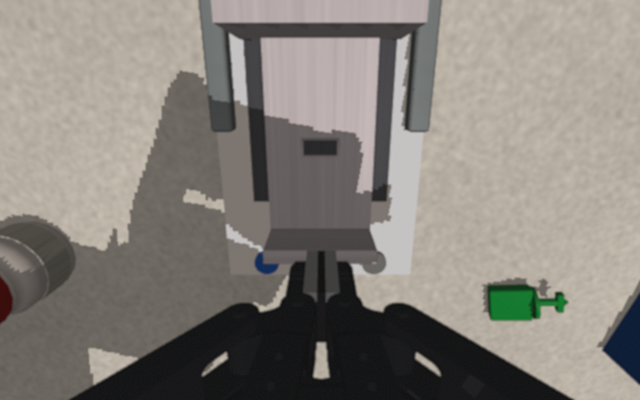

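```bash
python3 - <<'E'
from h import *
d=load('w3');P=cloud(d)
for v in range(236,268,2): print(v,[f'{P[v,u,0]*1000:.0f},{P[v,u,1]*1000:.0f},{P[v,u,2]*1000:.0f}' for u in (285,295,303,310,316,320,326,332,345,352)])
E
```

```text
236 ['519,53,60', '520,48,59', '521,43,59', '522,39,60', '522,36,60', '522,34,60', '523,30,60', '523,27,59', '524,19,59', '524,15,58']
238 ['519,53,62', '520,47,62', '521,43,62', '521,39,62', '522,36,62', '522,34,63', '523,30,62', '523,27,62', '600,44,234', '525,16,63']
240 ['519,53,65', '520,47,64', '521,43,64', '521,39,65', '522,36,65', '522,33,65', '523,30,66', '523,27,65', '524,20,64', '525,16,65']
242 ['520,52,68', '520,47,67', '521,43,68', '522,39,68', '522,36,67', '522,33,67', '523,30,68', '523,27,68', '524,20,67', '525,16,68']
244 ['519,52,70', '521,47,71', '521,43,70', '600,44,234', '522,36,70', '522,33,70', '523,30,70', '523,27,69', '524,20,70', '524,16,69']
246 ['519,52,72', '520,47,72', '521,42,72', '521,39,72', '522,36,73', '522,33,72', '523,30,72', '523,27,73', '524,20,72', '524,17,72']
248 ['520,52,75', '520,46,75', '521,42,75', '522,39,75', '522,36,74', '522,33,75', '523,30,76', '523,27,75', '524,21,75', '524,17,74']
250 ['520,51,77', '520,46,76', '521,42,77', '530,39,95', '531,36,95', '531,35,96', '531,32,95', '532,29,96', '524,21,77', '525,17,77']
252 ['519,51,78', 
[... 402 characters left out ...]
'515,51,76', '515,46,77', '516,42,77', '531,39,103', '531,36,103', '531,35,103', '532,32,103', '532,30,103', '519,20,77', '520,16,77']
260 ['514,51,77', '514,46,77', '515,41,77', '531,39,106', '531,36,106', '531,35,105', '532,32,106', '532,30,105', '518,20,77', '519,16,77']
262 ['512,51,77', '526,45,100', '526,42,99', '531,39,107', '531,36,107', '531,35,107', '531,32,106', '532,30,107', '529,23,100', '518,16,77']
264 ['489,52,37', '526,45,102', '526,42,101', '531,39,109', '531,36,109', '531,35,109', '532,32,109', '532,30,109', '529,23,102', '495,8,36']
266 ['487,52,36', '525,45,103', '527,42,103', '531,39,111', '531,36,111', '531,35,110', '532,32,110', '532,30,111', '529,23,104', '493,8,35']
```

Odd: the finger front seems to end about 37 mm above the reported TCP and stand over the lip, and the lip hasn't moved. I'll check with the side camera.

```bash
python3 - <<'E'
from h import *
d=grab('side','s2'); st()
Q=np.linalg.inv(d['W']); 
def pr(p): c=d['mtx']@(Q@np.r_[p,1])[:3]; return (c[:2]/c[2]).round(1)
p=r.get_state()['tool_pos']; print('tcp px',pr(p),'lip',pr([.5137,.0325,.077]),'tip37',pr(p+np.array([0,0,.037])))
save('s2',cv2.resize(d['frame'][110:225,280:440],None,fx=5,fy=5,interpolation=cv2.INTER_CUBIC))
P=cloud(d)
for v in range(150,200,3): print(v,[f'{P[v,u,0]*1000:.0f},{P[v,u,1]*1000:.0f},{P[v,u,2]*1000:.0f}' for u in range(318,346,4)])
E
```

```text
t 4.57 pos [0.52   0.0339 0.0576] yaw 8.11 tilt [-0. -0. -1.] F [-0.32 -0.11  0.18] w -0.00013176974834506154 q [-0.15  0.61  1.81 -0.    0.72  1.28]
tcp px [322.6 183.8] lip [319.9 177. ] tip37 [322.8 169.7]
150 ['507,16,155', '516,20,152', '517,-26,180', '524,-28,181', '532,-26,179', '540,-26,178', '604,263,-2']
153 ['509,28,141', '513,-2,159', '517,-28,174', '525,-25,172', '533,-22,170', '590,247,-1', '601,247,-2']
156 ['508,21,138', '513,-3,153', '519,-17,161', '527,-13,158', '535,-11,156', '589,236,-3', '599,234,-2']
159 ['509,32,124', '513,-3,146', '521,1,142', '530,5,139', '576,222,-3', '586,217,0', '596,217,-1']
162 ['509,31,117', '516,19,124', '525,21,122', '563,208,-2', '573,203,1', '584,207,-3', '594,205,-2']
165 ['509,31,109', '516,19,116', '525,22,114', '562,196,-3', '571,192,-1', '581,191,-1', '592,190,-1']
168 ['509,32,101', '516,20,108', '525,19,109', '559,181,-2', '570,182,-4', '579,177,-1', '589,174,0']
171 ['509,32,94', '517,21,100', '525,21,99', '557,168,-2', '567,165,-1', '577,164,-1', '574,96,45']
174 ['512,48,74', '536,157,-2', '546,155,-2', '555,153,-1', '565,152,-1', '565,98,36', '573,91,40']
177 ['512,50,65', '519,35,75', '536,91,35', '545,90,35', '554,89,34', '562,80,40', '571,79,40']
180 ['511,45,61', '517,25,74', '532,62,47', '541,65,44', '550,64,44', '559,60,46', '568,61,45']
183 ['511,46,52', '516,17,72', '524,11,75', '539,53,45', '548,52,44', '557,49,46', '567,54,42']
186 ['512,47,43', '516,16,65', '523,5,72', '538,41,45', '546,39,46', '555,40,45', '564,38,45']
189 ['409,-740,623', '516,16,57', '523,5,65', '536,29,46', '544,27,46', '554,30,43', '562,28,44']
192 ['511,37,33', '516,16,49', '523,4,57', '535,20,44', '543,16,47', '551,15,46', '560,16,45']
195 ['509,28,32', '517,16,41', '523,2,51', '533,6,47', '542,8,45', '551,10,43', '559,10,42']
198 ['508,18,32', '516,14,34', '524,5,41', '533,10,36', '541,5,39', '549,2,41', '558,1,40']
```

View pics/s2.png

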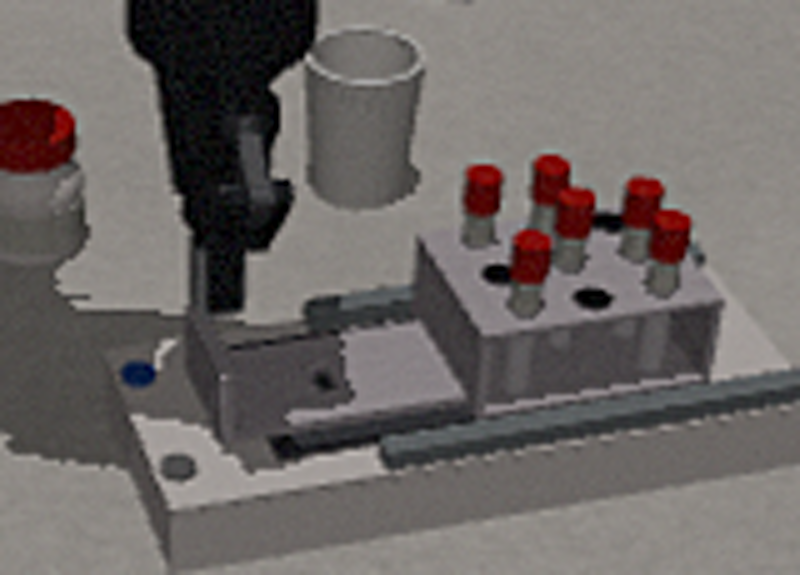

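The side view shows the fingertips at (225,305 in the crop) hovering above the lip, so the real tips end well short of the stated TCP. I'll measure the tip position in the tool frame, open (w1) and shut (w2, w3).

```bash
python3 - <<'E'
from h import *
s=r.get_state()
tfc=cams.read_camera('wrist')['tool_from_camera']
for n,cols,rows in (('w1',(205,215,425,432),range(260,290,3)),('w2',(305,312,330,336),range(246,268,3)),('w3',(305,312,330,336),range(246,268,3))):
    d=load(n); d['W']=tfc; P=cloud(d); print(n)
    for v in rows: print(v,[(P[v,u]*1000).round().astype(int).tolist() for u in cols])
E
```

```text
w1
260 [[-165, -174, 279], [-165, -159, 280], [-165, 159, 280], [-164, 169, 278]]
263 [[-169, -174, 278], [-170, -160, 279], [-170, 160, 280], [-169, 170, 278]]
266 [[11, -47, -53], [11, -43, -53], [11, 44, -54], [11, 47, -52]]
269 [[11, -46, -55], [11, -42, -55], [11, 43, -56], [11, 46, -55]]
272 [[11, -45, -58], [10, -42, -56], [10, 44, -55], [11, 46, -58]]
275 [[11, -45, -60], [8, -42, -56], [9, 44, -56], [11, 45, -60]]
278 [[10, -44, -61], [8, -42, -58], [8, 43, -57], [11, 44, -63]]
281 [[11, -43, -65], [7, -42, -58], [6, 43, -57], [10, 44, -63]]
284 [[11, -43, -66], [5, -42, -57], [4, 44, -56], [10, 44, -64]]
287 [[11, -42, -69], [4, -42, -58], [3, 44, -57], [8, 44, -64]]
w2
246 [[-152, -23, 300], [-152, -13, 301], [-151, 16, 299], [-151, 25, 299]]
249 [[-156, -23, 299], [-156, -13, 298], [-156, 16, 299], [-156, 25, 299]]
252 [[-162, -24, 300], [11, -3, -41], [11, 5, -40], [-161, 25, 299]]
255 [[-167, -24, 299], [11, -3, -42], [11, 5, -43], [-168, 25, 301]]
258 [[80, 1, -177], [11, -3, -47], [11, 5, -46], [-172, 25, 299]]
261 [[7, -6, -41], [11, -3, -48], [11, 5, -49], [7, 8, -42]]
264 [[11, -6, -51], [11, -3, -51], [11, 5, -51], [11, 7, -51]]
267 [[11, -6, -53], [11, -3, -54], [10, 5, -53], [11, 7, -54]]
w3
246 [[1, -7, -14], [2, -4, -15], [1, 6, -14], [2, 9, -16]]
249 [[2, -7, -18], [1, -4, -18], [2, 6, -19], [1, 9, -18]]
252 [[0, -7, -19], [11, -3, -41], [11, 5, -41], [1, 9, -20]]
255 [[-1, -7, -20], [11, -3, -42], [11, 5, -43], [-1, 9, -19]]
258 [[-3, -7, -19], [11, -3, -45], [10, 5, -45], [-3, 9, -20]]
261 [[7, -6, -41], [11, -3, -49], [11, 5, -49], [7, 8, -42]]
264 [[11, -6, -51], [11, -3, -52], [11, 5, -51], [10, 7, -50]]
267 [[11, -5, -54], [11, -3, -53], [11, 5, -54], [11, 7, -54]]
```

True fingertips, shut: 39 mm behind the stated TCP (tool z −0.039), or −0.052 open. x and y agree. I'll correct for that: back off, then go down so the real tips are at z≈0.055.

Call:
{"method": "servo_tool", "body": {"commands": [1,-0.026,0,0,0,0,0,1,-0.026,0,0,0,0,0,1,-0.026,0,0.02,0,0,0,1,-0.026,0,0.041,0,0,0,1,-0.026,0,0.041,0,0,0]}}

```text
t: 5.03
tool_pos: [0.4919, 0.0305, 0.0144]
tool_rot: [0.998, 0.07, -0.003, -0.001]
ft_force: [-0.5, -0.1, -0.2]
grip_width: 0.0
finger_force: 0.0
```

Call:
{"method": "servo_tool", "body": {"commands": [1,0.002,0,0,0,0,0,1,0.004,0,0,0,0,0,1,0.006,0,0,0,0,0,1,0.009,0,0,0,0,0,1,0.012,0,0,0,0,0]}}

```text
t: 5.45
tool_pos: [0.5056, 0.0319, 0.0174]
tool_rot: [0.997, 0.071, -0.001, 0.0]
ft_force: [-2.7, -1.2, 2.0]
grip_width: 0.0001
finger_force: 1.4
```

Call:
{"method": "servo_tool", "body": {"commands": [1,0.002,0,0,0,0,0,1,0.004,0,0,0,0,0,1,0.006,0,0,0,0,0,1,0.008,0,0,0,0,0,1,0.01,0,0,0,0,0]}}

```text
t: 5.87
tool_pos: [0.5157, 0.0335, 0.0167]
tool_rot: [0.998, 0.071, -0.0, -0.0]
ft_force: [-3.1, 0.1, 1.8]
grip_width: 0.0004
finger_force: 1.4
```

Call:
{"method": "servo_tool", "body": {"commands": [1,0.001,0,0,0,0,0,1,0.002,0,0,0,0,0,1,0.003,0,0,0,0,0,1,0.004,0,0,0,0,0,1,0.005,0,0,0,0,0]}}

```text
t: 6.28
tool_pos: [0.5208, 0.0341, 0.0167]
tool_rot: [0.998, 0.071, -0.0, -0.0]
ft_force: [-2.7, 0.5, 2.4]
grip_width: -0.0
finger_force: 1.3
```

Call:
{"method": "servo_tool", "body": {"commands": [1,0.0005,0,0,0,0,0,1,0.001,0,0,0,0,0,1,0.0015,0,0,0,0,0,1,0.002,0,0,0,0,0,1,0.002,0,0,0,0,0]}}

```text
t: 6.7
tool_pos: [0.5229, 0.0344, 0.0167]
tool_rot: [0.998, 0.071, -0.0, -0.0]
ft_force: [-1.9, 0.9, 1.7]
grip_width: 0.0002
finger_force: 1.2
```

Call:
{"method": "servo_tool", "body": {"commands": [1,0.0005,0,0,0,0,0,1,0.001,0,0,0,0,0,1,0.0015,0,0,0,0,0,1,0.002,0,0,0,0,0,1,0.002,0,0,0,0,0]}}

```text
t: 7.12
tool_pos: [0.5249, 0.0347, 0.0167]
tool_rot: [0.998, 0.071, -0.0, -0.0]
ft_force: [-1.8, 1.0, 0.5]
grip_width: -0.0002
finger_force: 1.2
```

Call:
{"method": "servo_tool", "body": {"commands": [1,0.0005,0,0,0,0,0,1,0.001,0,0,0,0,0,1,0.0015,0,0,0,0,0,1,0.002,0,0,0,0,0,1,0.002,0,0,0,0,0]}}

```text
t: 7.53
tool_pos: [0.5267, 0.0349, 0.0167]
tool_rot: [0.997, 0.071, -0.0, -0.0]
ft_force: [-3.0, 1.0, 0.0]
grip_width: -0.0
finger_force: 1.4
```

Call:
{"method": "servo_tool", "body": {"commands": [1,0.0005,0,0,0,0,0,1,0.001,0,0,0,0,0,1,0.0015,0,0,0,0,0,1,0.0015,0,0,0,0,0,1,0.0015,0,0,0,0,0]}}

```text
t: 7.95
tool_pos: [0.5269, 0.035, 0.0167]
tool_rot: [0.997, 0.071, -0.001, -0.0]
ft_force: [-4.8, -0.0, 3.4]
grip_width: 0.0002
finger_force: 2.7
```

Call:
{"method": "servo_tool", "body": {"commands": [1,0.0005,0,0,0,0,0,1,0.001,0,0,0,0,0,1,0.001,0,0,0,0,0,1,0.001,0,0,0,0,0,1,0.001,0,0,0,0,0]}}

```text
t: 8.37
tool_pos: [0.527, 0.035, 0.0167]
tool_rot: [0.997, 0.071, -0.002, -0.0]
ft_force: [-7.3, -0.7, 3.4]
grip_width: -0.0002
finger_force: 3.5
```

Call:
{"method": "servo_tool", "body": {"commands": [1,0.001,0,0,0,0,0,1,0.002,0,0,0,0,0,1,0.002,0,0,0,0,0,1,0.002,0,0,0,0,0,1,0.002,0,0,0,0,0]}}

```text
t: 8.78
tool_pos: [0.5272, 0.0351, 0.0167]
tool_rot: [0.997, 0.071, -0.004, -0.0]
ft_force: [-8.7, -2.7, 6.8]
grip_width: -0.0003
finger_force: 5.0
```

```bash
python3 - <<'E'
from h import *
st(); d=grab('wrist','w4'); slot(d,.047,(.593,.044))
E
```

```text
t 8.78 pos [0.5272 0.0351 0.0167] yaw 8.15 tilt [-0.008 -0.    -1.   ] F [-8.68 -2.74  6.79] w -0.0002687244829411591 q [-0.14  0.69  1.8  -0.    0.66  1.29]
slot ((580.8851928710938, 43.3337516784668), (36.36913299560547, 54.98418045043945), 15.899078369140625) [316.37668161 154.27802691]
```

The rack has stalled on the stop at about 9 N. I'll back off, lift, and measure the slot.

Call:
{"method": "servo_tool", "body": {"commands": [1,-0.02,0,0,0,0,0,1,-0.03,0,-0.02,0,0,0,1,-0.045,0,-0.06,0,0,0,1,-0.06,0,-0.1,0,0,0,1,-0.06,0,-0.14,0,0,0]}}

```text
t: 9.25
tool_pos: [0.4698, 0.0267, 0.1572]
tool_rot: [0.998, 0.07, -0.001, -0.0]
ft_force: [0.2, -0.5, -0.2]
grip_width: 0.0004
finger_force: 0.0
```

Call:
{"method": "servo_tool", "body": {"commands": [0,0.02,0,-0.06,0,0,0,0,0.02,0,-0.08,0,0,0,0,0.02,0,-0.08,0,0,0,0,0.02,0,-0.08,0,0,0,0,0.02,0,-0.08,0,0,0]}}

```text
t: 9.67
tool_pos: [0.4924, 0.0296, 0.2366]
tool_rot: [0.998, 0.071, 0.001, 0.0]
ft_force: [0.2, 0.0, -0.3]
grip_width: 0.0607
finger_force: 0.0
```

```bash
python3 - <<'E'
from h import *
st(); d=grab('wrist','w5'); slot(d,.047,(.593,.044)); P=cloud(d)
lip=P[(np.abs(P[...,2]-.077)<.004)&(P[...,0]<.6)&(P[...,0]>.5)&(np.abs(P[...,1]-.04)<.05)]
print('lip',cv2.minAreaRect((lip[:,:2]*1000).astype(np.float32)),len(lip))
print(to(.4562,-.2552,.20,-7.8))
E
```

```text
t 9.67 pos [0.4924 0.0296 0.2366] yaw 8.09 tilt [ 0.002 -0.001 -1.   ] F [ 0.24  0.01 -0.28] w 0.060698998630851764 q [-0.17  0.3   1.71 -0.    1.13  1.26]
lip ((541.2787475585938, 36.658592224121094), (7.564903259277344, 60.02193069458008), 8.082883834838867) 491
[-0.0749, 0.2772, 0.0356, -0.0, 0.0006, 0.2774]
```

Call:
{"method": "servo_tool", "body": {"commands": [0,-0.075,0.277,0.035,0,0,0.277,0,-0.075,0.277,0.035,0,0,0.277,0,-0.075,0.277,0.035,0,0,0.277,0,-0.075,0.277,0.035,0,0,0.277,0,-0.075,0.277,0.035,0,0,0.277]}}

```text
t: 10.13
tool_pos: [0.4648, -0.1765, 0.209]
tool_rot: [0.998, -0.068, -0.002, -0.001]
ft_force: [-0.4, -0.2, -0.1]
grip_width: 0.085
finger_force: 0.0
```

Call:
{"method": "servo_tool", "body": {"commands": [0,0.015,0.073,0,0,0,0,0,0.015,0.073,0,0,0,0,0,0.015,0.073,0,0,0,0,0,0.015,0.073,0,0,0,0,0,0.015,0.073,0,0,0,0]}}

```text
t: 10.55
tool_pos: [0.47, -0.2487, 0.2093]
tool_rot: [0.998, -0.068, -0.002, -0.001]
ft_force: [-0.0, 0.7, -0.7]
grip_width: 0.0855
finger_force: 0.0
```

```bash
python3 - <<'E'
from h import *
st(); d=grab('wrist','w6'); P=cloud(d)
f=d['frame'];hsv=cv2.cvtColor(f,cv2.COLOR_RGB2HSV)
red=(cv2.inRange(hsv,(0,150,60),(8,255,255))|cv2.inRange(hsv,(172,150,60),(180,255,255)))>0
q=P[red&(P[...,2]>.064)&(P[...,2]<.074)&(np.hypot(P[...,0]-.456,P[...,1]+.255)<.03)]
print('grip',cv2.minAreaRect((q[:,:2]*1000).astype(np.float32)),len(q))
print(to(.4562,-.2552,.10,-7.9),to(.4562,-.2552,.004,-7.9))
E
```

```text
t 10.55 pos [ 0.47   -0.2487  0.2093] yaw -7.81 tilt [-0.003  0.003 -1.   ] F [-0.01  0.69 -0.68] w 0.08547902338344904 q [-0.7   0.39  1.65  0.    1.11  1.01]
grip ((456.5875244140625, -255.22113037109375), (8.866055488586426, 27.34337043762207), 82.75205993652344) 242
[-0.0126, 0.0092, 0.1097, -0.0023, 0.0032, 0.0027] [-0.0123, 0.0094, 0.2057, -0.0023, 0.0032, 0.0027]
```

Call:
{"method": "servo_tool", "body": {"commands": [0,-0.0122,0.0093,0.04,-0.002,0.003,0,0,-0.0122,0.0093,0.08,-0.002,0.003,0,0,-0.0122,0.0093,0.11,-0.002,0.003,0,0,-0.0122,0.0093,0.11,-0.002,0.003,0,0,-0.0122,0.0093,0.11,-0.002,0.003,0]}}

```text
t: 11.02
tool_pos: [0.457, -0.255, 0.1001]
tool_rot: [0.998, -0.067, -0.0, -0.0]
ft_force: [0.1, -0.8, 0.3]
grip_width: 0.0855
finger_force: 0.0
```

```bash
python3 - <<'E'
from h import *
st(); print(to(.4565,-.2552,.004,-7.8))
E
```

```text
t 11.02 pos [ 0.457  -0.255   0.1001] yaw -7.66 tilt [-0.001  0.001 -1.   ] F [ 0.07 -0.78  0.34] w 0.08552013577625373 q [-0.72  0.54  1.78  0.    0.83  0.98]
[-0.0004, 0.0004, 0.0961, -0.0007, 0.0009, 0.0024]
```

Call:
{"method": "servo_tool", "body": {"commands": [0,0,0,0.03,0,0,0,0,0,0,0.06,0,0,0,0,0,0,0.085,0,0,0,0,0,0,0.0955,0,0,0,0,0,0,0.0955,0,0,0]}}

```text
t: 11.43
tool_pos: [0.4585, -0.257, 0.0055]
tool_rot: [0.998, -0.067, 0.001, 0.001]
ft_force: [0.7, -0.0, -0.5]
grip_width: 0.0855
finger_force: 0.0
```

```bash
python3 - <<'E'
from h import *
st()
E
```

```text
t 11.43 pos [ 0.4585 -0.257   0.0055] yaw -7.71 tilt [ 0.002 -0.002 -1.   ] F [ 0.69 -0.02 -0.55] w 0.08547176293462912 q [-0.72  0.7   1.82  0.    0.61  0.98]
```

Call:
{"method": "servo_tool", "body": {"commands": [0.7,0,0,0,0,0,0,0.8,0,0,0,0,0,0,1,0,0,0,0,0,0,1,0,0,0,0,0,0,1,0,0,0,0,0,0], "grip_force": 40}}

```text
t: 11.85
tool_pos: [0.4588, -0.258, 0.0068]
tool_rot: [0.998, -0.068, 0.002, 0.002]
ft_force: [0.2, 0.4, -0.1]
grip_width: 0.0255
finger_force: 0.0
```

Call:
{"method": "servo_tool", "body": {"commands": [1,0,0,0,0,0,0,1,0,0,0,0,0,0,1,0,0,0,0,0,0,1,0,0,0,0,0,0,1,0,0,0,0,0,0]}}

```text
t: 12.27
tool_pos: [0.4585, -0.2564, 0.0064]
tool_rot: [0.998, -0.068, 0.002, 0.0]
ft_force: [1.8, 4.0, 5.7]
grip_width: 0.0095
finger_force: 41.8
```

```bash
python3 - <<'E'
from h import *
st()
E
```

```text
t 12.27 pos [ 0.4585 -0.2564  0.0064] yaw -7.82 tilt [ 0.003 -0.001 -1.   ] F [1.84 4.   5.75] w 0.009498364341519364 q [-0.72  0.7   1.83  0.    0.61  0.98]
```

Call:
{"method": "servo_tool", "body": {"commands": [1,0,0,-0.01,0,0,0,1,0,0,-0.025,0,0,0,1,0,0,-0.05,0,0,0,1,0,0,-0.09,0,0,0,1,0,0,-0.12,0,0,0]}}

```text
t: 12.68
tool_pos: [0.4577, -0.2574, 0.1279]
tool_rot: [0.998, -0.068, 0.001, 0.001]
ft_force: [0.7, -0.9, -1.0]
grip_width: 0.0096
finger_force: 40.9
```

Call:
{"method": "servo_tool", "body": {"commands": [1,0,0,-0.02,0,0,0,1,0,0,-0.02,0,0,0,1,0,0,-0.02,0,0,0,1,0,0,-0.02,0,0,0,1,0,0,-0.02,0,0,0]}}

```text
t: 13.1
tool_pos: [0.4567, -0.2564, 0.1443]
tool_rot: [0.998, -0.068, 0.0, 0.0]
ft_force: [-0.7, -0.3, -0.8]
grip_width: 0.0091
finger_force: 40.9
```

```bash
python3 - <<'E'
from h import *
st(); d=grab('side','s3'); P=cloud(d); p=r.get_state()['tool_pos']
f=d['frame'];hsv=cv2.cvtColor(f,cv2.COLOR_RGB2HSV)
red=(cv2.inRange(hsv,(0,120,50),(8,255,255))|cv2.inRange(hsv,(172,120,50),(180,255,255)))>0
m=red&(np.linalg.norm(P-(p+[0,0,.04]),axis=2)<.06); q=P[m]; print(len(q),q.mean(0) if len(q) else '',np.percentile(q[:,2],[2,98]) if len(q) else '')
# whole screw cloud below fingertips
near=(np.hypot(P[...,0]-p[0],P[...,1]-p[1])<.03)&(P[...,2]>.07)
c=P[near]; print('z range',np.percentile(c[:,2],[0,1,3,10]),'tip exp',p[2]+.039)
uv=np.argwhere(near); u0=uv.min(0);print(u0,uv.max(0))
vv,uu=uv.max(0)[0],int(uv[:,1].mean()); save('s3',cv2.resize(f[vv-70:vv+15,uu-40:uu+40],None,fx=6,fy=6,interpolation=cv2.INTER_CUBIC))
E
```

```text
t 13.1 pos [ 0.4567 -0.2564  0.1443] yaw -7.78 tilt [ 0. -0. -1.] F [-0.69 -0.31 -0.75] w 0.009141227326080418 q [-0.73  0.47  1.74 -0.    0.93  0.98]
40 [ 0.44232228 -0.26038775  0.18880846] [0.17678345 0.20995428]
z range [0.15287963 0.15711584 0.16013381 0.18546267] tip exp 0.18320788453967315
[  0 290] [248 333]
```

View pics/s3.png

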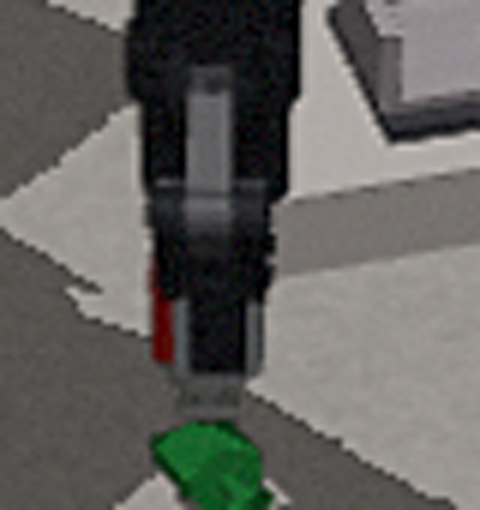

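The screw is held: red grip at (160,310) and flange at (207,395) in the crop. I'll measure its offset in the hand with the wrist camera.

```bash
python3 - <<'E'
from h import *
d=grab('wrist','w7'); tfc=cams.read_camera('wrist')['tool_from_camera']
e=dict(d); e['W']=tfc; P=cloud(e)*1000
m=(np.abs(P[...,1])<25)&(P[...,2]>-45)&(P[...,2]<0)&(np.abs(P[...,0])<30)
for v in range(205,256,3):
    u=np.where(m[v])[0]
    if len(u): print(v,u.min(),u.max(),P[v,u.min()].round(1),P[v,u[len(u)//2]].round(1),P[v,u.max()].round(1))
save('w7',cv2.resize(d['frame'][190:290,250:390],None,fx=5,fy=5,interpolation=cv2.INTER_CUBIC))
print(to(.5922,.0437,.13,98.05))
E
```

```text
241 315 325 [  5.2  -2.  -15.7] [  5.1   0.6 -15.4] [  4.7   3.3 -14.7]
244 315 325 [  3.8  -2.  -16.4] [  3.8   0.6 -16.4] [  3.7   3.3 -16.1]
247 311 330 [ 11.1  -3.5 -34.9] [ 11.1   1.1 -34.8] [ 10.6   5.4 -33.9]
250 296 345 [ 11.1 -10.3 -37.9] [ 11.3   1.1 -38.4] [ 11.   12.1 -37.7]
253 296 345 [ 11.3 -10.  -41.2] [ 11.3   1.1 -41.4] [ 10.6  12.  -39.9]
[0.0933, -0.3159, 0.0143, 0.0007, 0.0, -1.847]
```

View pics/w7.png

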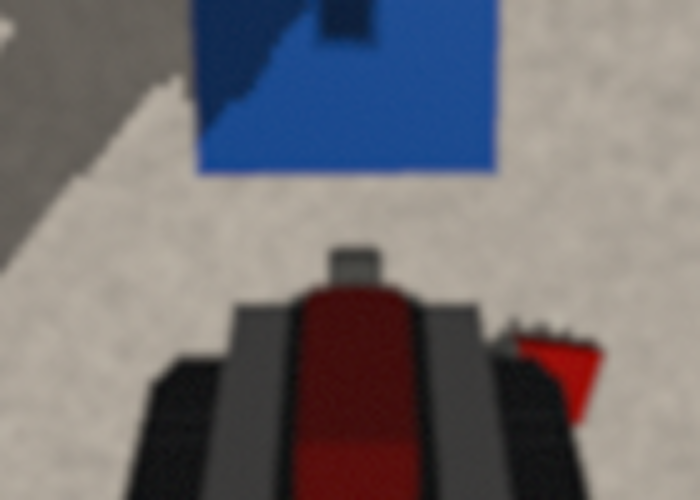

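View budget is used up: the picture shows the red grip centred between the pads with the foot protruding at (355,265), so the screw's offset in the tool is about (-2.1, +0.7) mm and its flange is 29.7 mm above the tool position. Next: move beside the slot and turn to yaw 98°.

```bash
python3 - <<'E'
from h import *
st(); print(to(.6034,-.0355,.15,98.05))
E
```

```text
t 13.25 pos [ 0.4571 -0.2566  0.1444] yaw -7.77 tilt [ 0. -0. -1.] F [ 0.86  0.66 -0.42] w 0.009385269165988986 q [-0.72  0.47  1.74 -0.    0.93  0.98]
[0.1151, -0.2389, -0.0057, 0.0007, 0.0, -1.847]
```

Call:
{"method": "servo_tool", "body": {"commands": [1,0.023,-0.048,-0.006,0,0,-0.6,1,0.046,-0.096,-0.006,0,0,-0.6,1,0.069,-0.143,-0.006,0,0,-0.6,1,0.092,-0.19,-0.006,0,0,-0.6,1,0.115,-0.239,-0.006,0,0,-0.6]}}

```text
t: 13.67
tool_pos: [0.5731, -0.082, 0.1506]
tool_rot: [0.973, 0.233, 0.0, 0.001]
ft_force: [-0.3, -1.3, -0.2]
grip_width: 0.009
finger_force: 40.8
```

Call:
{"method": "servo_tool", "body": {"commands": [1,0,0,0,0,0,-0.6,1,0,0,0,0,0,-0.6,1,0,0,0,0,0,-0.6,1,0,0,0,0,0,-0.6,1,0,0,0,0,0,-0.6]}}

```text
t: 14.08
tool_pos: [0.5722, -0.0832, 0.1504]
tool_rot: [0.86, 0.51, -0.0, 0.001]
ft_force: [0.2, -0.2, -0.7]
grip_width: 0.0095
finger_force: 40.8
```

```bash
python3 - <<'E'
from h import *
st(); print(to(.6034,-.0355,.15,98.05))
E
```

```text
t 14.08 pos [ 0.5722 -0.0832  0.1504] yaw 61.35 tilt [ 0.001 -0.002 -1.   ] F [ 0.22 -0.16 -0.66] w 0.009524303488065641 q [-0.34  0.52  1.6  -0.    1.02  0.16]
[0.0568, 0.0045, 0.0003, 0.0009, 0.0016, -0.6405]
```

Call:
{"method": "servo_tool", "body": {"commands": [1,0.02,0.0015,0,0,0,-0.64,1,0.04,0.003,0,0,0,-0.64,1,0.0568,0.0045,0,0,0,-0.64,1,0.0568,0.0045,0,0,0,-0.64,1,0.0568,0.0045,0,0,0,-0.64]}}

```text
t: 14.5
tool_pos: [0.6041, -0.0351, 0.1502]
tool_rot: [0.661, 0.75, -0.0, 0.001]
ft_force: [-0.3, -1.2, -1.0]
grip_width: 0.0093
finger_force: 40.8
```

Call:
{"method": "servo_tool", "body": {"commands": [1,0,0,0,0,0,-0.02,1,0,0,0,0,0,-0.02,1,0,0,0,0,0,-0.02,1,0,0,0,0,0,-0.02,1,0,0,0,0,0,-0.02]}}

```text
t: 14.92
tool_pos: [0.604, -0.0364, 0.1514]
tool_rot: [0.657, 0.754, -0.0, 0.002]
ft_force: [-1.1, 0.5, -0.9]
grip_width: 0.0092
finger_force: 40.8
```

```bash
python3 - <<'E'
from h import *
st(); d=grab('wrist','w8'); P=cloud(d); g=cv2.cvtColor(d['frame'],cv2.COLOR_RGB2GRAY)
near=np.hypot(P[...,0]-.5925,P[...,1]-.0438)<.022
uv=np.argwhere(near); print(uv.min(0),uv.max(0),np.percentile(g[near],[2,10,25,50,75,95]))
for th in (.5,.6,.7,.8):
    m=(near&(g<th*np.median(g[near]))).astype(np.uint8)
    cs=[c for c in cv2.findContours(m,0,2)[0] if cv2.contourArea(c)>30]
    for c in cs:
        w=np.array([ray(d,u,v,.047)[:2] for u,v in c[:,0]]);print(th,cv2.minAreaRect((w*1000).astype(np.float32)))
lip=P[(np.abs(P[...,2]-.077)<.004)&(P[...,0]<.57)&(P[...,0]>.51)&(np.abs(P[...,1]-.037)<.05)]
if len(lip)>50: print('lip',cv2.minAreaRect((lip[:,:2]*1000).astype(np.float32)),len(lip))
a,b=uv.min(0),uv.max(0)
sub=g[a[0]:b[0]:3,a[1]:b[1]:3]
for row in sub: print(' '.join(f'{x:3d}' for x in row))
E
```

```text
t 14.92 pos [ 0.604  -0.0364  0.1514] yaw 97.85 tilt [ 0.002 -0.002 -1.   ] F [-1.14  0.51 -0.89] w 0.009198433661501488 q [-0.24  0.55  1.53 -0.    1.05 -0.38]
[0 0] [398 639] [ 20.  90. 106. 160. 165. 168.]
0.6 ((607.3668212890625, 38.8337516784668), (38.095970153808594, 12.271060943603516), 70.07447052001953)
0.7 ((590.2544555664062, 37.99834060668945), (6.771728992462158, 14.870943069458008), 47.41953659057617)
0.7 ((607.1092529296875, 39.390960693359375), (39.40401840209961, 13.133501052856445), 71.61628723144531)
0.8 ((591.7490234375, 43.408363342285156), (10.25662899017334, 20.276384353637695), 8.163911819458008)
0.8 ((607.0033569335938, 39.365509033203125), (39.399200439453125, 13.308996200561523), 71.09296417236328)
lip ((540.462158203125, 36.467315673828125), (8.514823913574219, 59.815269470214844), 8.056153297424316) 1087
159 158 163 162 167 164 163 160 162 161 166 165 166 166 144 120  95  93  95  94  95  98  96  93  95  94  92  93  95  92  92  95  94  94  95  94  92  94  95  94  96  94  93  94  93  91  95  96  93  96  95  94  91  91  94  97  95  92  92  96  95  91  90  94
[... 28229 characters left out ...]
  19  20  18  19  17  20  21  23  21  23  22  20  20  21  22  21  20  20  20  21  22  22  23  22  19  22  20  18  20  20  19  19  18  20  20  18  19  72 129  73  15  20  19  21  18  20  20  18  19  18  18  18  19  20  19  18  18  23  19  19  20  20  20  24  21  22  20  21  18  19  21  18  21  18  17  21  20  19  19  19  20  20  20  17  18  19  18  19  20  18  20  21  17  21  19  18  20  20  17  77 133  61  21  24  23  22  19  16  19  20  19  18  23  21  19  23  20  20  22  22  21  24  15  22  21  22  22  21  20  20  23  21  24  19  19  19  19  20  19  17  21  20  18  18  17  19  20  19  19  20  18  21  39  50  51  52  53  55  53  51  52  53  53  53  52  52  52  51  51  54  52  50  52  50  53
```

Measured slot: (0.5918, 0.0434), yaw 8.1°. I'll go above it.

```bash
python3 - <<'E'
from h import *
st(); print(to(.5908,.0454,.07,98.05))
E
```

```text
t 14.97 pos [ 0.6041 -0.0364  0.1515] yaw 97.87 tilt [ 0.003 -0.002 -1.   ] F [ 0.12  0.41 -0.6 ] w 0.009445003060329981 q [-0.24  0.55  1.53 -0.    1.05 -0.38]
[0.0831, -0.0021, 0.0812, 0.0023, 0.0027, -0.0032]
```

Call:
{"method": "servo_tool", "body": {"commands": [1,0.03,-0.001,0,0.002,0.003,-0.003,1,0.06,-0.0015,0.02,0.002,0.003,-0.003,1,0.083,-0.002,0.05,0.002,0.003,-0.003,1,0.083,-0.002,0.08,0.002,0.003,-0.003,1,0.083,-0.002,0.08,0.002,0.003,-0.003]}}

```text
t: 15.38
tool_pos: [0.586, 0.0473, 0.0663]
tool_rot: [0.655, 0.756, -0.003, -0.005]
ft_force: [-1.6, 0.8, -0.6]
grip_width: 0.0092
finger_force: 40.8
```

Call:
{"method": "servo_tool", "body": {"commands": [1,0,0,0,0,0,0,1,0,0,0,0,0,0,1,0,0,0,0,0,0,1,0,0,0,0,0,0,1,0,0,0,0,0,0]}}

```text
t: 15.8
tool_pos: [0.5922, 0.0448, 0.0729]
tool_rot: [0.656, 0.755, 0.001, 0.001]
ft_force: [-0.6, -0.3, -0.2]
grip_width: 0.0092
finger_force: 40.8
```

```bash
python3 - <<'E'
from h import *
st(); print(to(.5908,.0454,.045,98.05))
E
```

```text
t 15.8 pos [0.5922 0.0448 0.0729] yaw 98.05 tilt [ 0.003 -0.    -1.   ] F [-0.6  -0.34 -0.18] w 0.0092294056292462 q [-0.11  0.65  1.62  0.    0.87 -0.25]
[0.0008, -0.0014, 0.0279, 0.0035, 0.0006, 0.0001]
```

Call:
{"method": "servo_tool", "body": {"commands": [1,0,0,0.01,0,0,0,1,0,0,0.02,0,0,0,1,0,0,0.026,0,0,0,1,0,0,0.026,0,0,0,1,0,0,0.026,0,0,0]}}

```text
t: 16.22
tool_pos: [0.5901, 0.0456, 0.0442]
tool_rot: [0.655, 0.755, -0.0, -0.001]
ft_force: [0.6, 0.2, -0.1]
grip_width: 0.0093
finger_force: 40.8
```

Call:
{"method": "servo_tool", "body": {"commands": [1,0,0,0,0,0,0,1,0,0,0,0,0,0,1,0,0,0,0,0,0,1,0,0,0,0,0,0,1,0,0,0,0,0,0]}}

```text
t: 16.63
tool_pos: [0.5911, 0.0456, 0.0455]
tool_rot: [0.655, 0.755, 0.0, 0.0]
ft_force: [-0.1, 0.6, -1.3]
grip_width: 0.0095
finger_force: 40.8
```

```bash
python3 - <<'E'
from h import *
st(); print(to(.5908,.0454,.030,98.05))
E
```

```text
t 16.63 pos [0.5911 0.0456 0.0455] yaw 98.12 tilt [ 0.001  0.    -1.   ] F [-0.07  0.62 -1.29] w 0.009504959855099615 q [-0.11  0.69  1.63  0.    0.82 -0.25]
[-0.0001, -0.0003, 0.0155, 0.0009, -0.0001, 0.0011]
```

Call:
{"method": "servo_tool", "body": {"commands": [1,0,0,0.003,0,0,0,1,0,0,0.006,0,0,0,1,0,0,0.008,0,0,0,1,0,0,0.01,0,0,0,1,0,0,0.01,0,0,0]}}

```text
t: 17.05
tool_pos: [0.5908, 0.0459, 0.0347]
tool_rot: [0.655, 0.755, 0.0, -0.0]
ft_force: [0.9, 1.9, -1.6]
grip_width: 0.0094
finger_force: 40.7
```

Call:
{"method": "servo_tool", "body": {"commands": [1,0,0,0.002,0,0,0,1,0,0,0.004,0,0,0,1,0,0,0.005,0,0,0,1,0,0,0.006,0,0,0,1,0,0,0.006,0,0,0]}}

```text
t: 17.47
tool_pos: [0.5911, 0.046, 0.0292]
tool_rot: [0.655, 0.755, 0.001, -0.0]
ft_force: [0.5, 4.0, -0.1]
grip_width: 0.0093
finger_force: 41.0
```

Call:
{"method": "servo_tool", "body": {"commands": [1,0.001,0,0,0,0,0,1,0.001,0,0.001,0,0,0,1,0.001,0,0.002,0,0,0,1,0.001,0,0.003,0,0,0,1,0.001,0,0.003,0,0,0]}}

```text
t: 17.88
tool_pos: [0.5911, 0.0462, 0.026]
tool_rot: [0.655, 0.755, 0.0, 0.0]
ft_force: [1.8, -0.3, -0.7]
grip_width: 0.009
finger_force: 40.9
```

Call:
{"method": "servo_tool", "body": {"commands": [1,0,0,0.001,0,0,0,1,0,0,0.002,0,0,0,1,0,0,0.003,0,0,0,1,0,0,0.004,0,0,0,1,0,0,0.004,0,0,0]}}

```text
t: 18.3
tool_pos: [0.591, 0.0463, 0.0224]
tool_rot: [0.655, 0.755, 0.0, 0.0]
ft_force: [0.2, -0.9, 3.6]
grip_width: 0.0092
finger_force: 41.4
```

The plunger is met as expected. I'll press down further.

Call:
{"method": "servo_tool", "body": {"commands": [1,0,0,0.001,0,0,0,1,0,0,0.002,0,0,0,1,0,0,0.003,0,0,0,1,0,0,0.004,0,0,0,1,0,0,0.004,0,0,0]}}

```text
t: 18.72
tool_pos: [0.5911, 0.0464, 0.0183]
tool_rot: [0.655, 0.755, 0.0, 0.0]
ft_force: [-0.2, -0.9, 5.5]
grip_width: 0.0094
finger_force: 41.7
```

Call:
{"method": "servo_tool", "body": {"commands": [1,0,0,0.001,0,0,0,1,0,0,0.002,0,0,0,1,0,0,0.003,0,0,0,1,0,0,0.003,0,0,0,1,0,0,0.003,0,0,0]}}

```text
t: 19.13
tool_pos: [0.5912, 0.0464, 0.0172]
tool_rot: [0.655, 0.755, 0.0, 0.001]
ft_force: [-2.6, -0.8, 15.5]
grip_width: 0.0091
finger_force: 43.3
```

The flange is on the tab at 15 N. I'll relax a little and turn a quarter about the screw axis.

Call:
{"method": "servo_tool", "body": {"commands": [1,0,0.0003,-0.001,0,0,0.12,1,0,0.0006,-0.001,0,0,0.24,1,0,0.0009,-0.001,0,0,0.36,1,-0.0001,0.0012,-0.001,0,0,0.48,1,-0.0003,0.0015,-0.001,0,0,0.6]}}

```text
t: 19.55
tool_pos: [0.593, 0.0463, 0.0173]
tool_rot: [0.851, 0.526, 0.001, 0.001]
ft_force: [-0.5, -0.9, 9.2]
grip_width: 0.0093
finger_force: 42.4
```

Call:
{"method": "servo_tool", "body": {"commands": [1,0,0.0003,0,0,0,0.12,1,0,0.0006,0,0,0,0.24,1,0,0.0009,0,0,0,0.36,1,-0.0001,0.0012,0,0,0,0.48,1,-0.0003,0.0015,0,0,0,0.6]}}

```text
t: 19.97
tool_pos: [0.5943, 0.0455, 0.0173]
tool_rot: [0.968, 0.251, 0.001, 0.0]
ft_force: [0.4, 0.1, 9.4]
grip_width: 0.0095
finger_force: 42.4
```

```bash
python3 - <<'E'
from h import *
st(); s=r.get_state(); print(s['wrist_torque'])
E
```

```text
t 19.97 pos [0.5943 0.0455 0.0173] yaw 29.03 tilt [ 0.002  0.    -1.   ] F [0.38 0.09 9.4 ] w 0.009510106321196511 q [-0.11  0.74  1.64  0.    0.76  0.95]
[-0.14578519  0.11098568 -0.02502272]
```

Call:
{"method": "servo_tool", "body": {"commands": [1,0,0.0003,0,0,0,0.12,1,0,0.0006,0,0,0,0.24,1,-0.0001,0.0009,0,0,0,0.37,1,-0.0001,0.0009,0,0,0,0.37,1,-0.0001,0.0009,0,0,0,0.37]}}

```text
t: 20.38
tool_pos: [0.5947, 0.0446, 0.0173]
tool_rot: [0.997, 0.071, 0.001, 0.0]
ft_force: [-0.9, -0.3, 8.6]
grip_width: 0.0093
finger_force: 42.4
```

Call:
{"method": "servo_tool", "body": {"commands": [1,0,0,-0.001,0,0,0,1,0,0,-0.002,0,0,0,1,0,0,-0.003,0,0,0,1,0,0,-0.004,0,0,0,1,0,0,-0.004,0,0,0]}}

```text
t: 20.8
tool_pos: [0.5944, 0.0446, 0.02]
tool_rot: [0.997, 0.071, 0.001, -0.0]
ft_force: [1.4, -0.5, 0.8]
grip_width: 0.0097
finger_force: 41.0
```

```bash
python3 - <<'E'
from h import *
st()
E
```

```text
t 20.8 pos [0.5944 0.0446 0.02  ] yaw 8.15 tilt [ 0.001  0.    -1.   ] F [ 1.38 -0.53  0.81] w 0.00966547334881584 q [-0.11  0.73  1.64  0.    0.77  1.32]
```

The screw rose 2.7 mm and stopped, so the foot is caught under the bed. Release.

Call:
{"method": "servo_tool", "body": {"commands": [0.7,0,0,0,0,0,0,0.6,0,0,0,0,0,0,0.5,0,0,0,0,0,0,0.4,0,0,0,0,0,0,0.4,0,0,0,0,0,0]}}

```text
t: 21.22
tool_pos: [0.5933, 0.0448, 0.02]
tool_rot: [0.997, 0.071, -0.0, -0.0]
ft_force: [-0.6, -0.6, 0.4]
grip_width: 0.0515
finger_force: 0.0
```

Call:
{"method": "servo_tool", "body": {"commands": [0.4,0,0,-0.01,0,0,0,0.4,0,0,-0.03,0,0,0,0.4,0,0,-0.06,0,0,0,0.4,0,0,-0.1,0,0,0,0.4,-0.03,0,-0.13,0,0,0]}}

```text
t: 21.63
tool_pos: [0.5714, 0.04, 0.1536]
tool_rot: [0.997, 0.071, 0.006, 0.001]
ft_force: [0.9, -1.3, 1.5]
grip_width: 0.0514
finger_force: 0.0
```

Call:
{"method": "servo_tool", "body": {"commands": [0.4,-0.03,0,-0.04,0,0,0,0.4,-0.07,0,-0.06,0,0,0,0.4,-0.07,0,-0.06,0,0,0,0.4,-0.07,0,-0.06,0,0,0,0.4,-0.07,0,-0.06,0,0,0]}}

```text
t: 22.05
tool_pos: [0.496, 0.0304, 0.2105]
tool_rot: [0.997, 0.071, 0.001, 0.0]
ft_force: [0.9, -0.2, -0.6]
grip_width: 0.0512
finger_force: 0.0
```

```bash
python3 - <<'E'
from h import *
st(); d=grab('wrist','w9'); P=cloud(d); hsv=cv2.cvtColor(d['frame'],cv2.COLOR_RGB2HSV)
red=(cv2.inRange(hsv,(0,120,40),(8,255,255))|cv2.inRange(hsv,(172,120,40),(180,255,255)))>0
q=P[red&(np.hypot(P[...,0]-.592,P[...,1]-.0437)<.03)&(P[...,2]>.05)]
print(len(q),np.percentile(q[:,2],[5,50,95,99]))
t=q[q[:,2]>np.percentile(q[:,2],99)-.005]; print(cv2.minAreaRect((t[:,:2]*1000).astype(np.float32)))
lip=P[(np.abs(P[...,2]-.077)<.004)&(P[...,0]<.57)&(P[...,0]>.5)&(np.abs(P[...,1]-.037)<.04)]
print('lip',cv2.minAreaRect((lip[:,:2]*1000).astype(np.float32)))
E
```

```text
t 22.05 pos [0.496  0.0304 0.2105] yaw 8.13 tilt [ 0.003  0.    -1.   ] F [ 0.94 -0.24 -0.64] w 0.051152612962348465 q [-0.16  0.34  1.73  0.    1.07  1.26]
379 [0.08125412 0.0825108  0.08381357 0.38738617]
((575.0526733398438, 40.840389251708984), (0.0, 0.0), 0.0)
lip ((541.25439453125, 37.033267974853516), (7.415895462036133, 59.376773834228516), 8.145880699157715)
```

```bash
python3 - <<'E'
from h import *
d=load('w9'); P=cloud(d); hsv=cv2.cvtColor(d['frame'],cv2.COLOR_RGB2HSV)
red=(cv2.inRange(hsv,(0,120,40),(8,255,255))|cv2.inRange(hsv,(172,120,40),(180,255,255)))>0
t=P[red&(np.hypot(P[...,0]-.592,P[...,1]-.0437)<.03)&(P[...,2]>.079)&(P[...,2]<.087)]
R0=cv2.minAreaRect((t[:,:2]*1000).astype(np.float32)); print(R0)
if np.hypot(R0[0][0]-592,R0[0][1]-43.6)<4.5: print(ticket.finish_job())
E
```

```text
((590.9119873046875, 43.66293716430664), (26.174579620361328, 8.60196304321289), 8.186983108520508)
the job is handed in; nothing more can be done
None
```

The thumbscrew is locked crosswise through both slots with the rack home, the gripper has let go and is clear, and the job is handed in. I have not seen the verdict.

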